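# Open a dead centrifuge with its emergency release pin

## Robot

A 7-joint arm with a two-finger parallel gripper is mounted at the origin on a cart in front of the work surface, level with it; the furniture and walls round the work are solid. World frame = base frame: x ahead of the robot, y to its left, z up, the work surface at z = 0. Lengths are in m, angles in degrees, forces in N, time in s.
With the tool pointing down it reaches from about 0.425 to 0.875 m from the base axis. Payload 4.7 kg.
Tool frame: the origin (TCP) lies at the very end of the fingers, on their centre line; the grasp point (between the pads) lies 19 mm behind it; z points along the fingers, y is the line along which they close (so a half turn about z gives the same grasp; the last joint's range is limited). The gripper opens to 87 mm and grips with 3 to 60 N. Pads are 19 mm wide; open, the fingers measure 117 mm over their backs; the gripper's body (75 mm by 190 mm) begins 51 mm behind the grasp point.
Start: joints at [66.412, 18.392, -4.016, 83.108, 1.295, 78.541, -3.26], TCP at [0.268, -0.592, 0.223] pointing down, gripper open.
Joint ranges: [-163.93, 163.93], [-17.29, 119.83], [-79.2, 71.16], [3.27, 140.29], [-89.18, 269.18], [5.43, 117.66], [-154.24, 154.24]. Speed limits (degrees/s): [147.25, 147.25, 180, 180, 180, 180, 180].

## Interface

Orientations are given as [roll, pitch, yaw] about the fixed x, y, z axes, in that order (R = Rz(yaw) Ry(pitch) Rx(roll)).
In Python, from cell import get_obs, read_camera, sign_off, silhouettes gives the robot as it stands.
- The arm moves only by the tool play_rows, never from a script. Its argument "steps" is a list that holds one entry, the list of rows, each a list of 7 numbers: the shift along the tool's x, y, z in m, then the turn, a rotation vector about the tool's x, y, z in rad, then the finger opening in m, from 0 to 0.087. A call has 1 to 12 rows; each row shifts and turns the commanded pose from where the row before left it, along the tool's axes as they then stand; what a row does not reach is not made up. A row lasts 1/10 s, in which the tool goes at most 50 mm and 8.59 degrees, less where a joint would pass 70% of its speed; a pose out of reach is approached as far as the arm can. A call is refused whole if a number of a shift passes 0.05 or a number of a turn 0.15, either way. A call with a gripper value outside its range is refused whole. The fingers move at their own pace and stop on an object; "force" is the grip in N (left out, the last holds). Time passes only in rows, so rows that do not move let the fingers close. It gives the time, the measured TCP pose, the force, the opening and the grip force at its end, in the units of the state.
- get_obs(): the state, without advancing time (a new reading comes with each control period).
- read_camera(name): name is "side" or "top" or "wrist"; returns a dict with "frame" (420x560x3 uint8, red, green, blue), "intrinsics" (3x3 intrinsics, pixels), "view" (4x4, takes a point from world to camera coordinates). Camera axes: x right, y up, looking along -z (the intrinsics and any distortion apply to the point x, -y, -z); pixel columns grow to the right and rows downward; lengths in m; the calibration is good to about 2 mm. A picture is of the moment at which its call begins. There is no depth.
- sign_off(): hands the job in; it is judged then, once.
Trained networks look in the newest picture that a camera, given by its name, has taken for a name from the list of things; names that differ only in an ending like _2 or _b are one class to them, and where a whole thing is asked for, a point or a joint stands for the part that bears it (a point fixed in the world has none). Each returns a list of dicts, best first, with "p" (0 to 1); they miss things now and then, are a little off and sometimes report something else, mostly with a low value. They report only what shows in the picture. A call takes as long as a camera call.
- silhouettes(camera, name): "pixels" (420x560 bool, what is visible of it) and "extent" ([left, top, right, bottom] in pixels, round what is visible of it).
The state is a dict: "time_s": time; "qpos": joint angles; "joint_velocities": joint speeds; "effort": joint torques, N m; "tool_pos": TCP position; "tool_rot": TCP orientation; "force": force on the tool from outside, world axes, zero at the start; "wrist_torque": the same for the moment, N m; "grip_width": finger opening in m; "grasp_force": force on a finger pad.
Only numpy, scipy, OpenCV 4.12 (cv2) and the standard library are available. Lean on these libraries where they do the work, as an engineer would, in place of code of your own. Each camera call takes 0.05 s, during which the arm holds its last target. There are 200 camera calls.

## Task

The small bench centrifuge has lost power with its lid locked and samples inside. Take the red-handled emergency release pin out of its storage hole in the front deck, push its tip down through the red-framed slot, feel along the slot for the hidden latch tab, and press the tab until the lid springs open by itself. Work by feel and gently: never force the tab, the slot or the bottom below it, and do not pry the lid. Then put the pin back upright and fully down in its storage hole, leave the lid standing open, and leave the things around it where they are.

Things in the scene. Friction and masses are not known exactly. Their poses are not given: they have to be found in the camera images.
- centrifuge: White bench centrifuge, 268 (x) x 222 (y) x 101 mm high, fixed; blue-grey lid with a round window. Origin: centre of its underside on the table; x runs from the front panel to the hinge at the back, y to the left, z up. The grey front deck, top 100 mm above the table, x = -0.121 to -0.065, has the slot, the storage hole and a flat keypad; the lid (top at 119 mm) begins at x = -0.074.
- slot (a point): Centre of the red-framed slot, at the level of the deck's top; axes as the centrifuge. The slot is 8.5 mm wide (x) and 44 mm long (y), with a 1.5 mm chamfer, through a deck 6 mm thick, over a dark closed pit in which the latch tab is hidden. More than 20 N between the pin and the tab, the slot, the pit or the lid counts as forcing.
- pit_floor (a point): Rigid floor of the pit, 52 mm below the slot's centre; axes as the slot. Above it, under the slot's middle line, is the hidden tab: a flat finger 8 mm wide in y, its middle up to 14 mm to either side of the slot's middle in y, its top 20 to 34 mm below the deck's top (both differ each time and are not measured). Beside the tab the pin meets nothing until this floor.
- lid (a joint): Opening angle of the lid in rad about the hinge at its back edge: about 0.01 locked, 1.15 fully open. Pressed by the pin, the tab gives against a spring (3 to 4 N at first touch, 5 to 8 N after 6 to 7 mm); there the latch lets go and a spring swings the lid fully open in one to two seconds. A hard stop comes after about 8 mm of tab travel.
- storage_hole (a point): Mouth of the pin's round storage hole, at the level of the deck's top, 70.5 mm to the right of the slot (y = -0.0705 in the slot's axes); axes as the centrifuge. 9 mm wide with a 2 mm chamfer, 80 mm deep, upright.
- pin_grip (a point): Centre of the handle of the release pin. The handle is a red block 24 (x) x 12 (y) x 50 mm high (z), to be gripped across its 12 mm (y); a round 6 mm steel shaft runs down from it. About 60 g. It stands loose in its storage hole, handle resting on the deck (this point 25 mm above the deck's top), turned by up to 0.35 rad. z points from tip to handle.
- pin_tip (a point): Flat lower end of the pin's shaft, 101 mm below the handle's centre (76 mm below the handle's underside); axes as pin_grip.
- tape_roll: Roll of beige label tape lying flat, 60 x 60 x 18 mm; origin at the centre of its underside. Bystander.
- marker_pen: Blue felt marker lying flat, 16 x 136 x 14 mm, long in y; origin at the centre of its underside. Bystander.
- bottle_standard: White bottle with a grey cap, 33 mm wide, 83 mm high; origin at the centre of its underside. Bystander.
- bottle_stain: Brown bottle with a red cap, 25 mm wide, 60 mm high; origin at the centre of its underside. Bystander.

How it is judged:
By the outcome, as a careful person would: the job done as asked, in the order asked, and still so for the second after the job is handed in, with the robot touching nothing.
It also fails if it takes over 61 s, if anything falls off the work surface, if the arm or the gripper's body presses on something with over 40 N, if the wrist force passes 120 N, or if a joint passes its speed limit or range.

## Working session

There is one attempt and no reset: what is moved stays moved. The work goes in short steps, Python scripts to look and compute and a tool call to move; the robot and the scene stay as the last step left them, time stands still between calls to the robot, and variables do not carry over. Pictures are saved under pics/ and viewed, at most 10 in all, crops included, and the job is handed in when it is done.

Besides the shell and the picture viewer there is one more tool, called after "Call:" as name(argument=value, ...) on one line, values as JSON. play_rows: Moves the arm, as the interface text tells. Its arguments: {"type":"object","properties":{"steps":{"type":"array","items":{"type":"array","items":{"type":"array","items":{"type":"number"}}}},"force":{"type":"number"}},"required":["steps"]}

```bash
mkdir -p pics; ls
cat > h.py <<'E'
import numpy as np, cv2
from cell import *
def save(c,n):
    r=read_camera(c); cv2.imwrite(f'pics/{n}.png',r['frame'][:,:,::-1]); return r
def proj(r,P):
    P=np.atleast_2d(P); c=(r['view']@np.c_[P,np.ones(len(P))].T)[:3]
    q=r['intrinsics']@np.array([c[0],-c[1],-c[2]]); return (q[:2]/q[2]).T
def ray(r,uv):
    V=r['view']; d=np.linalg.inv(r['intrinsics'])@np.array([uv[0],uv[1],1.]); d=np.array([d[0],-d[1],-d[2]])
    R=V[:3,:3]; return -R.T@V[:3,3], R.T@d
def atz(r,uv,z):
    o,d=ray(r,uv); return o+d*(z-o[2])/d[2]
E
python3 - <<'E'
from h import *
a=save('top','t0'); b=save('side','s0')
for c,r in(('top',a),('side',b)):
    print(c,np.round(ray(r,(280,210)),3).tolist(),r['intrinsics'][0,0])
    for n in('centrifuge','pin_grip','lid','tape_roll','marker_pen','bottle_standard','bottle_stain'):
        for s in silhouettes(c,n)[:1]: print(n,round(s['p'],2),s['extent'])
print(get_obs())
E
```

```text
pics
top [[0.262, -0.214, 1.113], [0.23, 0.054, -0.972]] 506.7879540916275
centrifuge 0.91 [286.5, 135.5, 410.9, 280.1]
pin_grip 0.7 [374.7, 245.4, 387.3, 261.3]
lid 0.91 [294.1, 142.3, 407.5, 242.3]
tape_roll 0.63 [285.1, 282.7, 311.3, 311.7]
marker_pen 0.81 [333.9, 312.6, 400.4, 329.3]
bottle_standard 0.84 [215.4, 151.4, 233.2, 175.9]
bottle_stain 0.71 [212.8, 104.3, 226.0, 123.6]
side [[0.38, 0.51, 0.681], [0.158, -0.778, -0.608]] 434.10466130322254
centrifuge 0.63 [213.4, 162.7, 346.1, 264.9]
pin_grip 0.63 [322.4, 166.1, 331.3, 183.3]
lid 0.67 [218.8, 158.1, 320.5, 222.5]
tape_roll 0.92 [349.8, 239.5, 381.5, 267.4]
marker_pen 0.67 [370.2, 198.6, 380.1, 236.7]
bottle_standard 0.71 [208.4, 277.5, 231.5, 315.2]
bottle_stain 0.76 [150.5, 297.4, 166.3, 327.1]
{'time_s': 0.8, 'qpos': array([66.41091695, 18.39010545, -4.01554279, 83.10662853,  1.29550383,
       78.54133807, -3.25961423]), 'joint_velocities': array([-0.02898211,  0.0814597 , -0.07272645,  0.08592239, -0.0233642 ,
       -0.01259486, -0.12535381]), 'effort': array([ 2.56610219e-04, -4.91052961e+01, -4.03276524e-01, -3.12754977e+01,
       -6.35331706e-02,  3.35331098e-02,  1.01060510e-05]), 'tool_pos': array([ 0.26846228, -0.59199883,  0.22261518]), 'tool_rot': array([1.79992915e+02, 3.40117491e-03, 2.43978156e+01]), 'force': array([ 0.57793377,  1.05589422, -0.16155326]), 'wrist_torque': array([ 0.01930657,  0.01034698, -0.04248492]), 'grasp_force': 0.0, 'grip_width': 0.08729155589576389}
```

Run:
```python
import cv2,numpy as np
t=cv2.imread('pics/t0.png')[90:350,200:440];s=cv2.imread('pics/s0.png')[140:340,140:400]
cv2.imwrite('pics/ts.png',np.hstack([cv2.resize(t,(400,433),interpolation=2),cv2.resize(s,(400,433),interpolation=2)]))
```

```text
(no output)
```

View pics/ts.png

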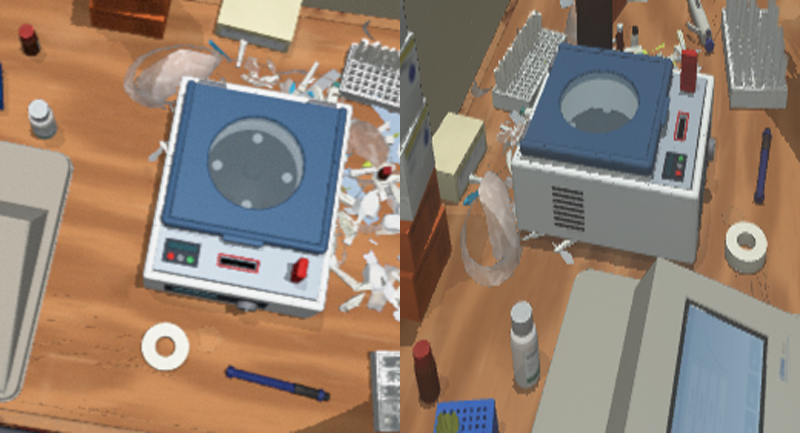

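Run:
```python
from h import *
r=read_camera('top'); 
# rough: pin handle top z=.150 centre approx (381,250)
print(atz(r,(381,252),.13))
for uv in((286.5,265),(410.9,262)): print(atz(r,uv,.1))
im=r['frame'].astype(int); red=(im[...,0]>120)&(im[...,1]<90)&(im[...,2]<90)
n,l,st,ce=cv2.connectedComponentsWithStats(red.astype(np.uint8))
for i in range(1,n):
    if st[i][4]>8: print(st[i],ce[i],atz(r,ce[i],.1),atz(r,ce[i],.13))
r=read_camera('side')
im=r['frame'].astype(int); red=(im[...,0]>110)&(im[...,1]<90)&(im[...,2]<90)
n,l,st,ce=cv2.connectedComponentsWithStats(red.astype(np.uint8))
for i in range(1,n):
    if st[i][4]>8: print(st[i],ce[i],atz(r,ce[i],.1),atz(r,ce[i],.125))
```

```text
[ 0.44324814 -0.36868027  0.13      ]
[ 0.39162109 -0.18951103  0.1       ]
[ 0.43846591 -0.43522514  0.1       ]
[133  62   5   3   9] [135.          63.11111111] [0.77724918 0.21302538 0.1       ] [0.76198119 0.20037175 0.13      ]
[254  64   8  22  94] [257.65957447  77.24468085] [ 0.78819494 -0.05938663  0.1       ] [ 0.77260274 -0.06397178  0.13      ]
[310  86   6   5  14] [313.  88.] [ 0.7827943  -0.18281686  0.1       ] [ 0.76736206 -0.18374617  0.13      ]
[253  88   3   7  15] [253.86666667  91.53333333] [ 0.75334307 -0.05728304  0.1       ] [ 0.73878314 -0.06193049  0.13      ]
[243  96  11  10  77] [248.18181818 100.36363636] [ 0.73085562 -0.04886686  0.1       ] [ 0.71696174 -0.05376359  0.13      ]
[274  97  25   6  35] [286.28571429  98.77142857] [ 0.7481195  -0.12960117  0.1       ] [ 0.73371429 -0.13210666  0.13      ]
[ 48 105  25  31 435] [ 59.53563218 121.68045977] [0.61582867 0.34018249 0.1       ] [0.60534174 0.32376263 0.13      ]
[211 104  11   9  63] [215.17460317 108.38095238] [0.70073038 0.01790028 0.1       ] [0.68772877 0.011026   0.13      ]
[501 112   7
[... 5436 characters left out ...]
2   3   4   9] [ 62.         373.55555556] [0.77172496 0.21282063 0.1       ] [0.75489249 0.22559235 0.125     ]
[ 59 376   9  12  18] [ 61.61111111 381.        ] [0.76534466 0.22382233 0.1       ] [0.74878653 0.236121   0.125     ]
[425 376   9   7  17] [429.88235294 380.17647059] [0.23737053 0.12844634 0.1       ] [0.24351423 0.14484598 0.125     ]
[425 385  11  27  64] [430.953125 397.828125] [0.23797862 0.1561632  0.1       ] [0.24409618 0.17137107 0.125     ]
[ 45 391  13   8  39] [ 50.38461538 393.84615385] [0.76945601 0.24468008 0.1       ] [0.75272109 0.25608191 0.125     ]
[428 416   6   4  16] [430.0625 418.    ] [0.24146093 0.18613063 0.1       ] [0.24742875 0.20004997 0.125     ]
```

Overview: the centrifuge deck faces the robot. Red pin handle is at top-image (381,251), the slot at about (343,248), and the keypad is left of it. The bystanders are clear of the path. Moving above the pin.

Call:
play_rows(steps=[[[0, 0, -0.035, 0, 0, 0, 0.087], [0, 0, -0.035, 0, 0, 0, 0.087], [0.03, -0.016, 0, 0, 0, 0, 0.087], [0.03, -0.016, 0, 0, 0, 0, 0.087], [0.03, -0.016, 0, 0, 0, 0, 0.087], [0.03, -0.016, 0, 0, 0, 0, 0.087], [0.03, -0.016, 0, 0, 0, 0, 0.087], [0.03, -0.016, 0, 0, 0, 0, 0.087], [0.03, -0.016, 0, 0, 0, 0, 0.087], [0.03, -0.016, 0, 0, 0, 0, 0.087], [0, 0, 0, 0, 0, 0.13, 0.087], [0, 0, 0, 0, 0, 0.13, 0.087]]])

```text
time_s: 2.1
tool_pos: [0.4353, -0.3748, 0.2928]
tool_rot: [180.0, -0.0, 9.4]
force: [-0.8, -0.6, -0.1]
grip_width: 0.0868
grasp_force: 0.0
```

Call:
play_rows(steps=[[[0, 0, 0, 0, 0, 0.13, 0.087], [0, 0, 0, 0, 0, 0.13, 0.087], [0, 0, 0, 0, 0, 0.13, 0.087], [0, 0, 0, 0, 0, 0, 0.087], [0, 0, 0, 0, 0, 0, 0.087], [0, 0, 0, 0, 0, 0, 0.087]]])

```text
time_s: 2.7
tool_pos: [0.4342, -0.3762, 0.2926]
tool_rot: [180.0, -0.0, -12.7]
force: [0.9, 0.6, -0.1]
grip_width: 0.0869
grasp_force: 0.0
```

Run:
```python
from h import *
a=save('wrist','w0'); o=get_obs(); print(o['time_s'],o['tool_pos'],o['tool_rot'],o['qpos'],o['force'])
print(ray(a,(280,210)),a['intrinsics'])
for n in('pin_grip','lid','centrifuge'):
  for s in silhouettes('wrist',n)[:1]: print(n,s['p'],s['extent'])
```

```text
2.75 [ 0.43415937 -0.37628158  0.292581  ] [ 1.79994920e+02 -2.63454979e-03 -1.27500271e+01] [ 48.2745414    8.23047057 -11.2426469   87.62246137   1.61084741
  84.30064441 -65.7651286 ] [-0.33894991 -0.37229041  0.01212871]
(array([ 0.50838231, -0.39296705,  0.45391105]), array([-0.27156898,  0.07666238, -0.95950152])) [[377.75612133   0.         285.73640111]
 [  0.         377.75612133 207.6286593 ]
 [  0.           0.           1.        ]]
pin_grip 0.72 [261.9, 165.0, 283.9, 201.5]
lid 0.97 [16.8, 0.0, 300.1, 185.4]
centrifuge 0.56 [17.8, 0.0, 318.0, 246.5]
```

View pics/w0.png

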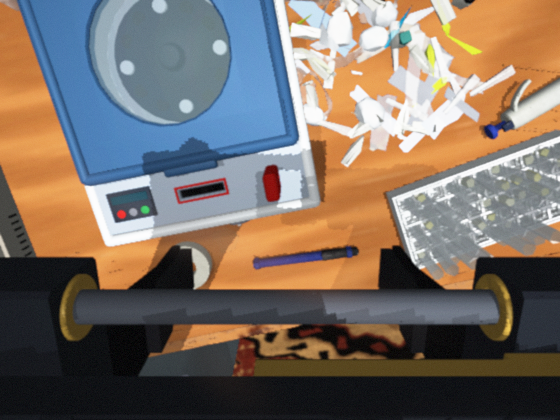

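Wrist view: slot at (202,190), pin handle at (271,183), deck tilted about 13° in the image, with nothing near the pin. I'll fit the slot frame and the handle box.

```bash
cat > fit.py <<'E'
from h import *
from scipy.optimize import minimize
def fit(r,box,verbose=1):
    im=r['frame'].astype(int); red=((im[...,0]>90)&(im[...,0]>1.8*im[...,1])&(im[...,0]>1.8*im[...,2])).astype(np.uint8)
    n,l,st,ce=cv2.connectedComponentsWithStats(red)
    out={}
    def comp(uv):
        k=[i for i in range(1,n) if st[i][4]>40]; return min(k,key=lambda i:np.hypot(*(st[i][:2]+st[i][2:4]/2-uv)))
    i=comp(box['slot']); m=(l==i); (c,wh,a)=cv2.minAreaRect(np.argwhere(m)[:,::-1].astype(np.float32))
    P=np.array([atz(r,p,.1) for p in cv2.boxPoints((c,wh,a))]); e=P[1]-P[0];f=P[2]-P[1]; L=e if np.linalg.norm(e)>np.linalg.norm(f) else f
    L=L*np.sign(L[1]); print('slot',atz(r,c,.1),'len',np.linalg.norm(e),np.linalg.norm(f),'yaw',np.degrees(np.arctan2(-L[0],L[1])))
    if 'pin' in box:
        i=comp(box['pin']); m=(l==i); S=4; M=cv2.resize(m.astype(np.uint8),None,fx=S,fy=S,interpolation=0)
        M=M[:]; c0=ce[i]; p0=atz(r,c0,.125)
        def cost(v):
            R=np.array([[np.cos(v[2]),-np.sin(v[2])],[np.sin(v[2]),np.cos(v[2])]])
            Q=[np.r_[R@[sx*.012,sy*.006]+v[:2],z] for sx in(-1,1) for sy in(-1,1) for z in(.1,.15)]
            h=cv2.convexHull(((proj(r,Q)+.5)*S).astype(np.float32)).astype(np.int32)
            I=np.zeros_like(M);cv2.fillConvexPoly(I,h,1); return 1-(I&M).sum()/(I|M).sum()
        best=min((minimize(cost,[p0[0],p0[1],y],method='Nelder-Mead',options=dict(initial_simplex=[[p0[0],p0[1],y],[p0[0]+.006,p0[1],y],[p0[0],p0[1]+.006,y],[p0[0],p0[1],y+.2]])) for y in np.radians([-35,-20,-5,10])),key=lambda q:q.fun)
        print('pin',best.x[:2],np.degrees(best.x[2]),'1-iou',best.fun,st[i])
E
python3 - <<'E'
from fit import *
fit(read_camera('wrist'),dict(slot=(202,190),pin=(271,183)))
fit(read_camera('top'),dict(slot=(343,248)))
E
```

```text
slot [ 0.44409878 -0.29511343  0.1       ] len 0.05096125638710663 0.015997881281220986 yaw -1.7478112453411803
pin [ 0.44243092 -0.36557628] -11.576054821001046 1-iou 0.2339425587467363 [263 165  17  37 463]
slot [ 0.76865498 -0.10673956  0.1       ] len 0.09619939036651765 0.10566787520949901 yaw -2.9146146322264377
```

Call:
play_rows(steps=[[[0.01, -0.01, 0, 0, 0, -0.144, 0.087], [0, 0, 0, 0, 0, -0.144, 0.087], [0, 0, 0, 0, 0, -0.144, 0.087], [0, 0, 0, 0, 0, -0.144, 0.087], [0, 0, 0, 0, 0, -0.144, 0.087], [0, 0, 0, 0, 0, -0.144, 0.087], [0, 0, 0, 0, 0, -0.144, 0.087], [0, 0, 0, 0, 0, -0.144, 0.087], [0, 0, 0, 0, 0, -0.144, 0.087], [0, 0, 0, 0, 0, -0.144, 0.087], [0, 0, 0, 0, 0, -0.144, 0.087]]])

```text
time_s: 4.1
tool_pos: [0.4461, -0.3688, 0.2926]
tool_rot: [180.0, 0.0, 78.3]
force: [-0.2, -0.7, -0.6]
grip_width: 0.0867
grasp_force: 0.0
```

Call:
play_rows(steps=[[[0, 0, 0, 0, 0, -0.144, 0.06], [0, 0, 0, 0, 0, -0.144, 0.06], [0, 0, 0, 0, 0, -0.144, 0.06], [0, 0, 0, 0, 0, -0.144, 0.06], [0, 0, 0, 0, 0, -0.144, 0.06], [0, 0, 0, 0, 0, -0.144, 0.06], [0, 0, 0, 0, 0, -0.144, 0.06], [0, 0, 0, 0, 0, -0.144, 0.06], [0, 0, 0.02, 0, 0, -0.144, 0.06], [0, 0, 0.03, 0, 0, -0.144, 0.06], [0, 0, 0.03, 0, 0, -0.144, 0.06], [0, 0, 0, 0, 0, 0, 0.06]]])

```text
time_s: 5.3
tool_pos: [0.4438, -0.3672, 0.2083]
tool_rot: [179.8, -0.4, 168.7]
force: [0.0, 0.7, -0.6]
grip_width: 0.06
grasp_force: 0.0
```

Run:
```python
from h import *
a=save('wrist','w1'); o=get_obs(); print(o['time_s'],o['tool_pos'],o['tool_rot'],o['qpos'],o['force'])
print(ray(a,(280,210)))
print(proj(a,[[.4441,-.2951,.1],[.4424,-.3656,.1],[.4424,-.3656,.15]]))
```

```text
5.35 [ 0.44496982 -0.36811402  0.21096777] [179.88076883  -0.19932218 168.49843808] [ 58.9385855   11.6713239  -25.09985856  93.79676548   5.04257665
  75.89123565 111.54178592] [-0.34891424  0.61785548  0.53506271]
(array([ 0.37141853, -0.35344659,  0.37011343]), array([ 0.2663522 , -0.0651846 , -0.96180948]))
[[382.01512194 187.36783468]
 [287.11118134 203.55202699]
 [287.70498715 224.57575619]]
```

View pics/w1.png

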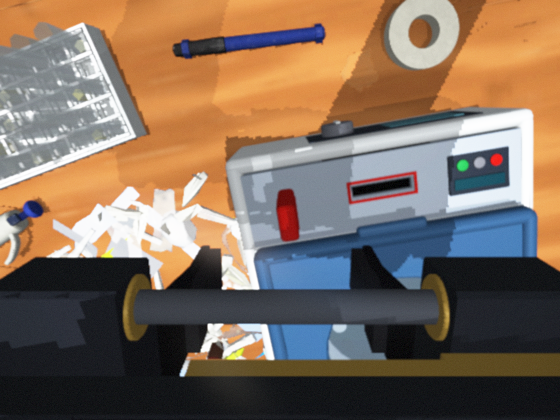

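Wrist view, flipped: slot at (382,187) where predicted, handle from (287,192) to (290,238) between the open fingers. Refining.

Run:
```python
from fit import *
fit(read_camera('wrist'),dict(slot=(382,187),pin=(288,215)))
o=get_obs(); print(o['tool_pos'],o['tool_rot'],o['force'])
```

```text
slot [ 0.44412479 -0.29509848  0.1       ] len 0.051087595055288565 0.01612498102689858 yaw -1.5334617632311707
pin [ 0.44146319 -0.36520728] -4.945070699959484 1-iou 0.1387144992526158 [278 186  22  52 904]
[ 0.44608151 -0.36884168  0.21294862] [ 1.79984872e+02 -1.71574077e-02  1.68474724e+02] [-0.44114935  0.34895207 -0.23578431]
```

Call:
play_rows(steps=[[[0.0046, 0.0025, 0, 0, 0, -0.1, 0.06], [0, 0, 0.03, 0, 0, 0, 0.06], [0, 0, 0.03, 0, 0, 0, 0.06], [0, 0, 0.02, 0, 0, 0, 0.06], [0, 0, 0.016, 0, 0, 0, 0.06], [0, 0, 0.006, 0, 0, 0, 0.06], [0, 0, 0, 0, 0, 0, 0.05], [0, 0, 0, 0, 0, 0, 0.03], [0, 0, 0, 0, 0, 0, 0.02], [0, 0, 0, 0, 0, 0, 0.02]]], force=8)

```text
time_s: 6.4
tool_pos: [0.4427, -0.3659, 0.1117]
tool_rot: [-179.9, 0.1, 174.4]
force: [-0.3, 0.0, 0.0]
grip_width: 0.0358
grasp_force: 0.0
```

Run:
```python
from h import *
a=save('wrist','w2'); o=get_obs(); print(o['time_s'],o['tool_pos'],o['tool_rot'],o['grip_width'],o['force'])
```

```text
6.45 [ 0.44255213 -0.36573566  0.11142478] [-1.79942361e+02  6.32477964e-02  1.74386106e+02] 0.03175840427316881 [ 0.01054915 -0.00471844  0.07404969]
```

View pics/w2.png

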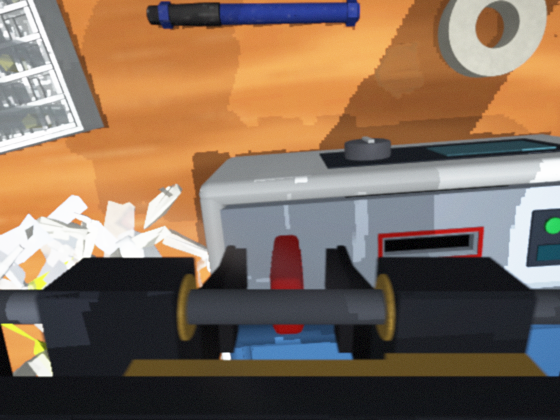

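The fingers straddle the handle at (287,285), which is centred and aligned. Closing.

Call:
play_rows(steps=[[[0, 0, 0, 0, 0, 0, 0.005], [0, 0, 0, 0, 0, 0, 0.005], [0, 0, 0, 0, 0, 0, 0.005], [0, 0, 0, 0, 0, 0, 0.005], [0, 0, 0, 0, 0, 0, 0.005], [0, 0, 0, 0, 0, 0, 0.005]]], force=10)

```text
time_s: 7.05
tool_pos: [0.4421, -0.3654, 0.1107]
tool_rot: [-180.0, 0.0, 174.4]
force: [0.2, 0.8, 1.4]
grip_width: 0.012
grasp_force: 10.0
```

Call:
play_rows(steps=[[[0, 0, 0, 0, 0, 0, 0.005], [0, 0, 0, 0, 0, 0, 0.005], [0, 0, 0, 0, 0, 0, 0.005]]], force=35)

```text
time_s: 7.35
tool_pos: [0.4421, -0.3654, 0.1107]
tool_rot: [-180.0, 0.0, 174.4]
force: [-0.4, 0.2, 1.9]
grip_width: 0.0115
grasp_force: 35.0
```

Call:
play_rows(steps=[[[0, 0, -0.01, 0, 0, 0, 0.005], [0, 0, -0.02, 0, 0, 0, 0.005], [0, 0, -0.025, 0, 0, 0, 0.005], [0, 0, -0.025, 0, 0, 0, 0.005], [0, 0, -0.01, 0, 0, 0, 0.005], [0, 0, 0, 0, 0, -0.07, 0.005], [0, 0.02, 0, 0, 0, 0, 0.005], [0, 0.03, 0, 0, 0, 0, 0.005], [0, 0.0205, 0, 0, 0, 0, 0.005], [0, 0, 0, 0, 0, 0, 0.005], [0, 0, 0, 0, 0, 0, 0.005]]])

```text
time_s: 8.45
tool_pos: [0.444, -0.2944, 0.2005]
tool_rot: [-179.9, -0.0, 178.5]
force: [-0.4, -1.1, -0.5]
grip_width: 0.0118
grasp_force: 35.0
```

Run:
```python
from h import *
a=save('side','s3'); b=save('wrist','w3'); o=get_obs(); print(o['time_s'],o['tool_pos'],o['tool_rot'],o['grip_width'],o['force'],o['qpos'])
p=o['tool_pos']; print(proj(a,[p-[0,0,.0867],[.444,-.295,.1],p]),proj(b,[p-[0,0,.0867],[.444,-.295,.1]]))
s=cv2.imread('pics/s3.png')[130:230,270:380]; w=cv2.imread('pics/w3.png')
cv2.imwrite('pics/c3.png',np.hstack([cv2.resize(s,(440,400),interpolation=2),cv2.resize(w[:300,180:440],(347,400))]))
```

```text
8.55 [ 0.44368608 -0.29580544  0.2004482 ] [-1.79962623e+02 -1.31169594e-02  1.78331840e+02] 0.012146684632657154 [-0.35159082  0.04758933 -0.81750143] [ 57.49055386   6.51258214 -28.50096738 100.66097564   3.27455786
  73.62981895 116.55317458]
[[323.09724862 193.07133665]
 [322.61417904 198.17937393]
 [325.15423543 159.99305872]] [[285.45038383 213.03838712]
 [286.61460813 207.93179323]]
```

View pics/c3.png

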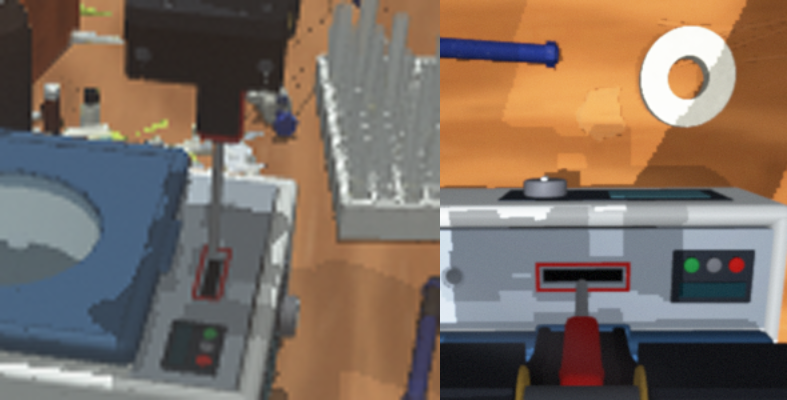

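Held pin hangs straight. Its tip is at (323,192) in the side view, over the slot in both views. Entering gently.

Call:
play_rows(steps=[[[0, 0.0, 0.008, 0, 0, 0, 0.005], [0, 0, 0.005, 0, 0, 0, 0.005], [0, 0, 0.002, 0, 0, 0, 0.005], [0, 0, 0.001, 0, 0, 0, 0.005], [0, 0, 0.001, 0, 0, 0, 0.005]]])

```text
time_s: 9.05
tool_pos: [0.4441, -0.295, 0.1834]
tool_rot: [180.0, -0.0, 178.4]
force: [-0.1, -0.3, -0.9]
grip_width: 0.0116
grasp_force: 35.0
```

Call:
play_rows(steps=[[[0, 0, 0.002, 0, 0, 0, 0.005], [0, 0, 0.002, 0, 0, 0, 0.005], [0, 0, 0, 0, 0, 0, 0.005]]])

```text
time_s: 9.35
tool_pos: [0.4439, -0.2948, 0.1793]
tool_rot: [180.0, -0.0, 178.4]
force: [-0.4, 0.3, -1.2]
grip_width: 0.0116
grasp_force: 35.0
```

Call:
play_rows(steps=[[[0, 0, 0.004, 0, 0, 0, 0.005], [0, 0, 0.004, 0, 0, 0, 0.005], [0, 0, 0.003, 0, 0, 0, 0.005], [0, 0, 0.001, 0, 0, 0, 0.005], [0, 0, 0.001, 0, 0, 0, 0.005]]])

```text
time_s: 9.85
tool_pos: [0.4441, -0.2949, 0.1664]
tool_rot: [180.0, -0.0, 178.4]
force: [0.5, 0.0, -0.6]
grip_width: 0.012
grasp_force: 35.0
```

Call:
play_rows(steps=[[[0, 0, 0.001, 0, 0, 0, 0.005], [0, 0, 0.001, 0, 0, 0, 0.005], [0, 0, 0.001, 0, 0, 0, 0.005]]])

```text
time_s: 10.15
tool_pos: [0.444, -0.2951, 0.1644]
tool_rot: [-180.0, -0.0, 178.4]
force: [-3.6, 0.6, 6.0]
grip_width: 0.0118
grasp_force: 35.0
```

Call:
play_rows(steps=[[[0, 0, 0.001, 0, 0, 0, 0.005], [0, 0, 0.001, 0, 0, 0, 0.005], [0, 0, 0.001, 0, 0, 0, 0.005]]])

```text
time_s: 10.45
tool_pos: [0.4433, -0.2951, 0.1613]
tool_rot: [-180.0, -0.1, 178.4]
force: [-4.0, 2.2, 6.0]
grip_width: 0.0116
grasp_force: 35.0
```

Call:
play_rows(steps=[[[0, 0, 0.001, 0, 0, 0, 0.005], [0, 0, 0.001, 0, 0, 0, 0.005], [0, 0, 0.001, 0, 0, 0, 0.005]]])

```text
time_s: 10.75
tool_pos: [0.443, -0.2952, 0.1582]
tool_rot: [-180.0, -0.1, 178.4]
force: [-4.5, 0.5, 6.1]
grip_width: 0.012
grasp_force: 35.0
```

Run:
```python
from h import *
a=save('side','s4'); o=get_obs(); print(o['time_s'],o['tool_pos'],o['force'],o['wrist_torque'])
for s in silhouettes('side','lid')[:1]: print(s['p'],s['extent'])
```

```text
10.8 [ 0.44297731 -0.29520183  0.15809042] [-2.61987045  0.45638427  6.67198109] [ 0.35403273  1.02897218 -0.02638047]
0.57 [219.1, 162.2, 316.4, 219.8]
```

Call:
play_rows(steps=[[[0, 0, 0.001, 0, 0, 0, 0.005]]])

```text
time_s: 10.95
tool_pos: [0.4429, -0.2953, 0.1574]
tool_rot: [-180.0, -0.1, 178.4]
force: [-5.3, 1.7, 7.1]
grip_width: 0.0116
grasp_force: 35.0
```

Call:
play_rows(steps=[[[0, 0, 0.0005, 0, 0, 0, 0.005], [0, 0, 0, 0, 0, 0, 0.005]]])

```text
time_s: 11.15
tool_pos: [0.4429, -0.2953, 0.1569]
tool_rot: [-180.0, -0.1, 178.4]
force: [-4.3, 1.1, 8.3]
grip_width: 0.012
grasp_force: 35.0
```

Run:
```python
from h import *
a=save('side','s5'); o=get_obs(); print(o['time_s'],o['tool_pos'],o['force'])
for s in silhouettes('side','lid')[:1]: print(s['p'],s['extent'])
w=save('wrist','w5')['frame'][:,:,::-1]
s=a['frame'][130:230,270:380][:,:,::-1]
cv2.imwrite('pics/c5.png',np.hstack([cv2.resize(s,(440,400),interpolation=2),cv2.resize(w[:300,180:440],(347,400))]))
```

```text
11.2 [ 0.44295166 -0.29525174  0.15692579] [-3.91622407  0.22389466  7.03809115]
0.69 [215.2, 128.3, 306.7, 211.9]
```

View pics/c5.png

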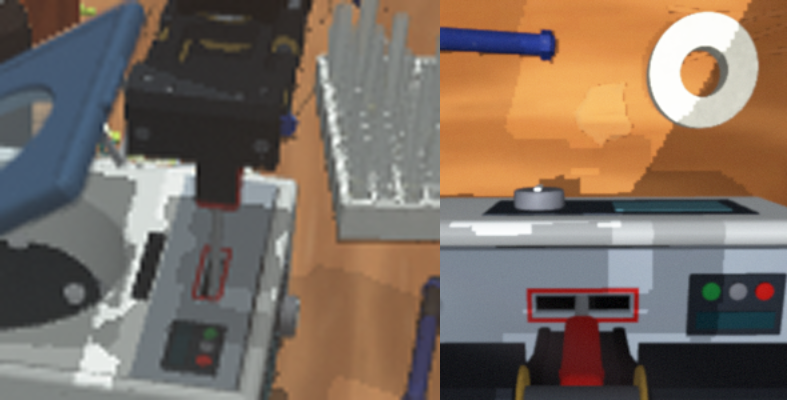

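The lid is swinging open (edge at crop (130,10)) and clears the gripper. Releasing the tab, letting the lid settle, then withdrawing.

Call:
play_rows(steps=[[[0, 0, -0.004, 0, 0, 0, 0.005], [0, 0, -0.005, 0, 0, 0, 0.005], [0, 0, 0, 0, 0, 0, 0.005], [0, 0, 0, 0, 0, 0, 0.005], [0, 0, 0, 0, 0, 0, 0.005], [0, 0, 0, 0, 0, 0, 0.005], [0, 0, 0, 0, 0, 0, 0.005], [0, 0, 0, 0, 0, 0, 0.005], [0, 0, -0.01, 0, 0, 0, 0.005], [0, 0, -0.015, 0, 0, 0, 0.005], [0, 0, -0.012, 0, 0, 0, 0.005], [0, 0, 0, 0, 0, 0, 0.005]]])

```text
time_s: 12.5
tool_pos: [0.4451, -0.2956, 0.2047]
tool_rot: [-179.9, 0.2, 178.4]
force: [0.3, 0.1, -1.1]
grip_width: 0.0121
grasp_force: 35.0
```

Call:
play_rows(steps=[[[0, -0.02, 0, 0, 0, 0, 0.005], [0, -0.03, 0, 0, 0, 0, 0.005], [0, -0.0205, 0, 0, 0, 0, 0.005], [0, 0, 0, 0, 0, 0.07, 0.005], [0, 0, 0, 0, 0, 0, 0.005], [0, 0, 0, 0, 0, 0, 0.005], [0, 0, 0, 0, 0, 0, 0.005]]])

```text
time_s: 13.2
tool_pos: [0.4422, -0.365, 0.2019]
tool_rot: [180.0, -0.0, 174.5]
force: [-0.9, 0.5, -0.3]
grip_width: 0.0117
grasp_force: 35.0
```

Run:
```python
from h import *
a=save('side','s6'); b=save('wrist','w6'); o=get_obs(); print(o['time_s'],o['tool_pos'],o['tool_rot'],o['grip_width'],o['force'])
for s in silhouettes('side','lid')[:1]: print(s['p'],s['extent'])
p=o['tool_pos']; print(proj(a,[p-[0,0,.0867],[.4421,-.3655,.1]]),proj(b,[p-[0,0,.0867],[.4421,-.3655,.1],p+[0,0,.04]]))
cv2.imwrite('pics/c6.png',np.hstack([cv2.resize(a['frame'][110:230,260:380][:,:,::-1],(400,400),interpolation=2),cv2.resize(b['frame'][130:280,210:360][:,:,::-1],(400,400),interpolation=2)]))
```

```text
13.3 [ 0.44225535 -0.36501602  0.20206497] [-1.79996417e+02 -4.79390048e-03  1.74478471e+02] 0.011825686864013214 [ 0.38960797  0.20499727 -1.60205977]
0.7 [214.9, 102.5, 276.5, 212.6]
[[327.03775842 176.11119947]
 [326.76370662 181.37640673]] [[285.9213836  213.18628575]
 [285.22905443 206.92404381]
 [286.03304901 313.91490561]]
```

View pics/c6.png

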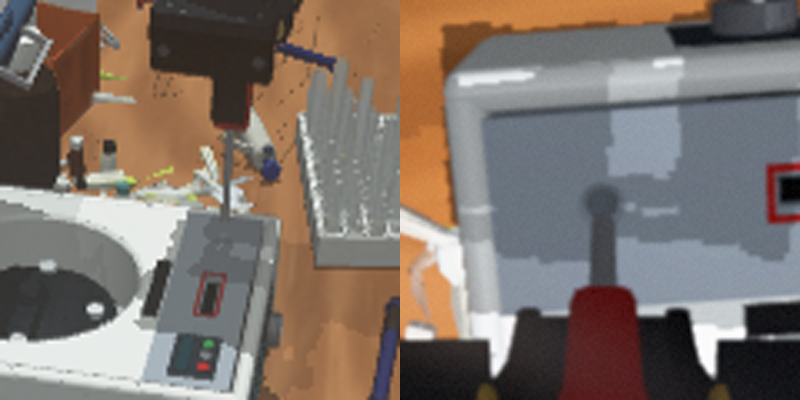

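Lid fully open. The pin tip is over the hole in both views (wrist (285,206)). Inserting.

Call:
play_rows(steps=[[[0, -0.0004, 0.008, 0, 0, 0, 0.005], [0, 0, 0.006, 0, 0, 0, 0.005], [0, 0, 0.002, 0, 0, 0, 0.005], [0, 0, 0.002, 0, 0, 0, 0.005], [0, 0, 0.002, 0, 0, 0, 0.005], [0, 0, 0, 0, 0, 0, 0.005]]])

```text
time_s: 13.95
tool_pos: [0.442, -0.3657, 0.1818]
tool_rot: [180.0, -0.0, 174.4]
force: [0.8, -0.5, -0.9]
grip_width: 0.0117
grasp_force: 35.0
```

Call:
play_rows(steps=[[[0, 0, 0.003, 0, 0, 0, 0.005], [0, 0, 0.003, 0, 0, 0, 0.005], [0, 0, 0.004, 0, 0, 0, 0.005], [0, 0, 0, 0, 0, 0, 0.005]]])

```text
time_s: 14.35
tool_pos: [0.4417, -0.3655, 0.1713]
tool_rot: [180.0, -0.1, 174.4]
force: [-0.4, -0.4, -1.1]
grip_width: 0.0118
grasp_force: 35.0
```

Inside with no force. Going on down to about 1 mm above the original seat (TCP z 0.1107).

Call:
play_rows(steps=[[[0, 0, 0.01, 0, 0, 0, 0.005], [0, 0, 0.01, 0, 0, 0, 0.005], [0, 0, 0.01, 0, 0, 0, 0.005], [0, 0, 0.01, 0, 0, 0, 0.005], [0, 0, 0.01, 0, 0, 0, 0.005], [0, 0, 0.006, 0, 0, 0, 0.005], [0, 0, 0.003, 0, 0, 0, 0.005], [0, 0, 0, 0, 0, 0, 0.005]]])

```text
time_s: 15.15
tool_pos: [0.4419, -0.3657, 0.1126]
tool_rot: [180.0, -0.0, 174.4]
force: [0.3, 0.3, -0.9]
grip_width: 0.0119
grasp_force: 35.0
```

Call:
play_rows(steps=[[[0, 0, 0.001, 0, 0, 0, 0.005], [0, 0, 0.0005, 0, 0, 0, 0.005], [0, 0, 0, 0, 0, 0, 0.005]]])

```text
time_s: 15.45
tool_pos: [0.4422, -0.3659, 0.1119]
tool_rot: [-180.0, 0.0, 174.4]
force: [0.2, -0.2, -2.1]
grip_width: 0.0118
grasp_force: 35.0
```

Call:
play_rows(steps=[[[0, 0, 0.0007, 0, 0, 0, 0.005], [0, 0, 0.0005, 0, 0, 0, 0.005], [0, 0, 0, 0, 0, 0, 0.005]]])

```text
time_s: 15.75
tool_pos: [0.4421, -0.3659, 0.1106]
tool_rot: [-180.0, 0.0, 174.4]
force: [-0.6, 0.2, 1.3]
grip_width: 0.0116
grasp_force: 35.0
```

Call:
play_rows(steps=[[[0, 0, 0, 0, 0, 0, 0.016], [0, 0, 0, 0, 0, 0, 0.025], [0, 0, 0, 0, 0, 0, 0.045], [0, 0, 0, 0, 0, 0, 0.055], [0, 0, 0, 0, 0, 0, 0.055], [0, 0, 0, 0, 0, 0, 0.055], [0, 0, 0, 0, 0, 0, 0.055]]])

```text
time_s: 16.45
tool_pos: [0.4421, -0.3658, 0.1104]
tool_rot: [-180.0, 0.0, 174.4]
force: [0.1, -0.1, -0.1]
grip_width: 0.0524
grasp_force: 0.0
```

Seated (light contact at 0.1106). Retreating upward.

Call:
play_rows(steps=[[[0, 0, -0.01, 0, 0, 0, 0.055], [0, 0, -0.02, 0, 0, 0, 0.055], [0, 0, -0.03, 0, 0, 0, 0.055], [0, 0, -0.03, 0, 0, 0, 0.055], [0, 0, -0.02, 0, 0, 0, 0.055], [0.02, -0.02, 0, 0, 0, 0, 0.055], [0.02, -0.02, 0, 0, 0, 0, 0.055], [0.02, -0.02, 0, 0, 0, 0, 0.055], [0, 0, 0, 0, 0, 0, 0.055], [0, 0, 0, 0, 0, 0, 0.055]]])

```text
time_s: 17.45
tool_pos: [0.3762, -0.4201, 0.2211]
tool_rot: [-180.0, 0.0, 174.3]
force: [0.8, 1.0, -0.9]
grip_width: 0.0547
grasp_force: 0.0
```

Run:
```python
from h import *
a=save('side','s7'); b=save('top','t7'); o=get_obs(); print(o['time_s'],o['tool_pos'],o['force'])
for n in('lid','pin_grip','tape_roll','marker_pen','bottle_standard','bottle_stain'):
  for s in silhouettes('side',n)[:1]: print(n,round(s['p'],2),s['extent'])
cv2.imwrite('pics/c7.png',np.hstack([cv2.resize(a['frame'][80:280,180:390][:,:,::-1],(400,400),interpolation=2),cv2.resize(b['frame'][100:340,200:440][:,:,::-1],(400,400),interpolation=2)]))
```

```text
17.55 [ 0.37762452 -0.41875557  0.22086332] [ 0.17857328 -0.34648288 -0.08595796]
lid 0.75 [212.3, 101.9, 346.3, 261.5]
pin_grip 0.73 [322.9, 165.0, 330.7, 181.2]
tape_roll 0.78 [349.4, 241.2, 377.7, 268.2]
marker_pen 0.6 [371.5, 198.4, 378.9, 234.3]
bottle_stain 0.73 [147.0, 292.6, 167.9, 326.0]
```

View pics/c7.png

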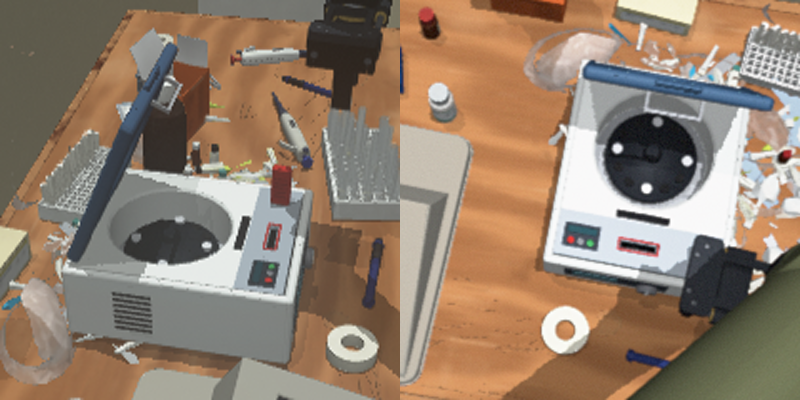

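The lid stands open and the pin is upright and fully down. Its extent in the side image is (322.9,165)–(330.7,181), as at the start. The bystanders are unmoved and the robot is clear.

```bash
python3 -c "
from cell import *
print(sign_off())"
```

```text
the job is handed in; nothing more can be done
None
```

The lid sprang open after the pin pressed the tab (about 9 N measured on the tool), and it stands open. The pin is back upright and fully down in its storage hole, nothing around it looks moved, and I handed the job in at about 18 s.

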